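Sound the narrow well of a dry-bath block with a depth gauge

TASK

Pick up the depth gauge, set its base flat on top of the aluminium dry-bath block with its rod centred over the narrow round well (the smallest of the three openings), and slide the rod down that well until you feel it touch bottom, so that its depth can be read. There is a delicate sensor at the bottom of the well, so feel your way down and never press the gauge on it or on the block with more than 20 N; then let go and leave the gauge standing there, base seated and rod on the bottom, without shifting the glassware and bottles around it.

Things in the scene. Friction and masses are not known exactly. Their poses are not given: they have to be found in the camera images.
- gauge: The depth gauge (0.2 to 0.35 kg), upright on the bench: a flat steel base beam 80 (x) x 44 x 20 mm with a low round guide on it (18 mm across, top 26 mm above the underside), through whose middle an upright steel rod, 10 mm thick, slides; on the rod a round aluminium grip head. Origin: centre of the base's underside.
- rod_head (a point): Centre of the gauge's grip head, an upright cylinder 22 mm in diameter and 24 mm tall on top of the rod, to be grasped from above. It is 124 mm above the base's underside when the rod is fully up (reading 0) and sinks with the rod: 124 mm minus the reading. z is up along the rod.
- gauge_foot (a point): Centre of the flat underside of the gauge's base, on the rod's axis; z up along the rod, x along the 80 mm side.
- rod_tip (a point): Lowest point of the rod: 10 mm in diameter with a ball-shaped end. It is 8 mm above the base's underside (recessed in the base) at reading 0, 116 mm below the head's centre always.
- rod (a joint): The gauge's reading: how far the rod has slid down through the base, in m, 0 (fully up, against its stop) to 0.085. The rod slides stiffly (about 5 N either way) and stays where it is left, so the whole gauge can be lifted by the head. On a well of depth D the rod bottoms at reading D + 8 mm.
- well_mouth (a point): Centre of the mouth of the narrow round well, in the plane of the block's flat top, 90 mm above the bench; z up. The well is 13 mm in diameter and vertical; its depth is not known, somewhere from 28 to 58 mm.
- block: Aluminium dry-bath block, fixed to the bench; origin at the centre of its grey foot (130 x 210 mm) on the bench, z up. Its top is 90 mm (x) by 170 mm (y), 90 mm above the bench. Wells along y: the narrow round one at y = +45 mm, a 21 mm square one in the middle, a 29 mm round one at y = -52 mm, in which a vial stands.
- vial: Bystander: amber glass vial, 24 mm in diameter and 90 mm tall, standing loosely in the block's wide well and rising about 28 mm above the block; origin at the centre of its underside.
- beaker: Bystander: open glass beaker, 72 mm across and 90 mm tall, loose on the bench; origin at the centre of its underside.
- reagent: Bystander: amber glass bottle, 70 mm across and 150 mm tall, loose on the bench; origin at the centre of its underside.
- flask: Bystander: dark drinking bottle, 68 mm across and 190 mm tall, loose on the bench; origin at the centre of its underside.
Things that resemble listed ones, but are neither listed nor needed, are in the scene too. Of the things shaped like the gauge, the steel one is meant.

How it is judged:
By the outcome, as a careful person would: the job done as asked, in the order asked, and still so for the second after the job is handed in, with the robot touching nothing.
It also fails if it takes over 53 s, if anything falls off the work surface, if the arm or the gripper's body presses on something with over 40 N, if the wrist force passes 120 N, or if a joint passes its speed limit or range.

ROBOT

A 6-joint arm with a two-finger parallel gripper is mounted at the origin on the work surface. World frame = base frame: x ahead of the robot, y to its left, z up, the work surface at z = 0. Lengths are in m, angles in rad, forces in N, time in s.
With the tool pointing down it reaches from about 0.275 to 0.75 m from the base axis. Payload 10.2 kg.
Tool frame: the origin (TCP) lies at the very end of the fingers, on their centre line; the grasp point (between the pads) lies bot.pinch_z behind it (bot.pinch_z is the distance from the TCP to the grasp point, in m); z points along the fingers, y is the line along which they close (so a half turn about z gives the same grasp; the last joint's range is limited). The gripper opens to 88 mm and grips with 3 to 60 N. Pads are 18 mm wide; open, the fingers measure 123 mm over their backs; the gripper's body (75 mm by 187 mm) begins 45 mm behind the grasp point.
Start: joints at [-1.337, 0.313, 1.498, -0, 1.331, -0.223], TCP at [0.232, -0.471, 0.239] pointing down, gripper open.
Joint ranges: [-2.94, 2.94], [-0.97, 2.17], [0.19, 2.56], [-1.23, 4.37], [0.02, 3.11], [-2.88, 2.88]. Speed limits (rad/s): [2.39, 2.39, 3.01, 3.14, 3.14, 3.14].

INTERFACE

Orientations are given as [roll, pitch, yaw] about the fixed x, y, z axes, in that order (R = Rz(yaw) Ry(pitch) Rx(roll)).
In Python, from cell import bot, solve_ik, imaging, readout gives the robot as it stands. Calls block until the motion is done:
- bot.move_pose(position, orientation): joint-space move of the TCP to a pose.
- bot.move_l(position, rotation=None, feed=0.15, until_force=None): straight line of the TCP; rotation=None keeps the orientation; feed is the mean speed in m/s. With until_force (N) it stops when the force on the tool has changed by that much, and returns True; else False.
- bot.movej(angles): joint-space move.
- bot.command_gripper(opening, squeeze=None): opening from 0.0 (shut) to 1.0 (fully open); squeeze is the grip in N (None keeps the last); returns when the fingers have stopped.
- bot.sleep(seconds).
- solve_ik(position, orientation): joint angles nearest the present ones, or None.
- imaging.camera(name): name is "scene" or "side" or "wrist"; returns a dict with "img" (420x560x3 uint8, blue, green, red), "depth" (420x560 float32, m along the optical axis (not along the pixel's ray), 0 where there is no reading), "fx", "fy", "cx", "cy" (pixels), "k1" (the pictures are not rectified: a ray, as slopes to the right and down, at radius r is drawn at 1 + k1 r^2 times it, then the intrinsics apply), "xyz" and "attitude" of the camera in the world; the wrist camera has in their place "mount" (4x4, takes a point from camera to tool coordinates, whose origin is the TCP and whose axes are the flange's). Camera axes: x right, y down, z forward; pixel columns grow to the right and rows downward; lengths in m; the calibration is good to about 2 mm. A picture is of the moment at which its call begins: read the wrist's pose just before it.
A pose or a line that the arm cannot do raises bot.IKError and nothing moves.
- bot.close_job(): hands the job in; it is judged then, once.
Readings, each from a call of its own:
- readout.get_time(): time.
- readout.get_joints(): joint angles.
- readout.get_qvel(): joint speeds.
- readout.get_joint_efforts(): joint torques, N m.
- readout.get_ee_pos(): TCP position.
- readout.get_tool_rot(): TCP orientation.
- readout.get_contact_force(): force on the tool from outside, world axes, zero at the start.
- readout.get_ft_torque(): the same for the moment, N m.
- readout.get_width(): opening from 0.0 (shut) to 1.0 (fully open).
- readout.get_grip_force(): force on a finger pad.
Only numpy, scipy, OpenCV 4.12 (cv2) and the standard library are available. Lean on these libraries where they do the work, as an engineer would, in place of code of your own. Each camera call takes 0.05 s, during which the arm holds its last target. There are 200 camera calls.

## Working session

There is one attempt and no reset: what is moved stays moved. The work goes in short steps, each a Python script; the robot and the scene stay as the last script left them, time stands still between calls to the robot, and variables do not carry over. Pictures are saved under pics/ and viewed, at most 10 in all, crops included, and the job is handed in when it is done.

```bash
mkdir -p pics
cat > h.py <<'E'
import numpy as np, cv2
from cell import bot, solve_ik, imaging, readout
from scipy.spatial.transform import Rotation as R
def rpy(a): return R.from_euler('xyz',a).as_matrix()
def cam(n):
    if n=="wrist":
        p=np.array(readout.get_ee_pos()); r=np.array(readout.get_tool_rot())
    c=imaging.camera(n)
    if n=="wrist":
        T=np.eye(4); T[:3,:3]=r if r.shape==(3,3) else rpy(r); T[:3,3]=p
        c["T"]=T@np.array(c["mount"])
    else:
        T=np.eye(4); a=np.array(c["attitude"]); T[:3,:3]=a if a.shape==(3,3) else rpy(a); T[:3,3]=c["xyz"]; c["T"]=T
    return c
def slopes(c,uv):
    d=(np.atleast_2d(np.asarray(uv,float))-[c["cx"],c["cy"]])/[c["fx"],c["fy"]]
    s=d.copy()
    for _ in range(10): s=d/(1+c["k1"]*(s**2).sum(1,keepdims=True))
    return s
def on_plane(c,uv,z):
    s=slopes(c,uv); D=np.c_[s,np.ones(len(s))]@c["T"][:3,:3].T; o=c["T"][:3,3]
    return o+D*((z-o[2])/D[:,2])[:,None]
def cloud(c,uv):
    uv=np.atleast_2d(np.asarray(uv)); d=c["depth"][uv[:,1].astype(int),uv[:,0].astype(int)]
    s=slopes(c,uv); return np.c_[s*d[:,None],d]@c["T"][:3,:3].T+c["T"][:3,3]
E
python3 - <<'E'
from h import *
import pickle
ims=[]
for n in["scene","side"]:
    c=cam(n);pickle.dump(c,open(n+".pkl","wb"));cv2.imwrite(f"pics/{n}.png",c["img"])
    print(n,c["T"].round(3).tolist(),c["fx"],c["k1"])
print(bot.pinch_z,readout.get_tool_rot(),readout.get_time())
E
```

```text
scene [[-0.592, 0.556, -0.584, 1.175], [0.806, 0.411, -0.426, 0.463], [0.003, -0.723, -0.691, 0.839], [0.0, 0.0, 0.0, 1.0]] 464.10971527647246 0.050475922689455645
side [[-0.943, -0.226, 0.246, 0.217], [-0.333, 0.586, -0.739, 1.042], [0.023, -0.778, -0.628, 0.956], [0.0, 0.0, 0.0, 1.0]] 545.4577790917294 -0.15120121407399098
0.0187 [-3.14049374e+00 -2.54774024e-04  4.56793971e-01] 0.1
```

View pics/scene.png

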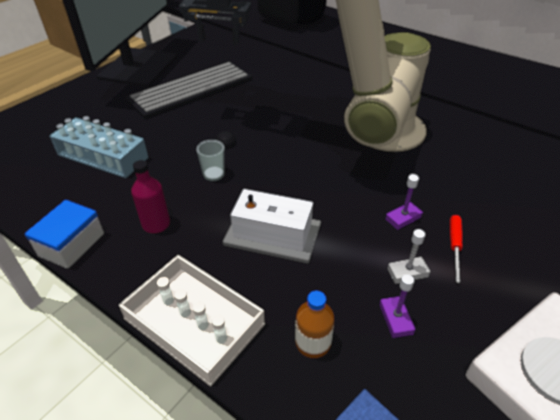

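View pics/side.png

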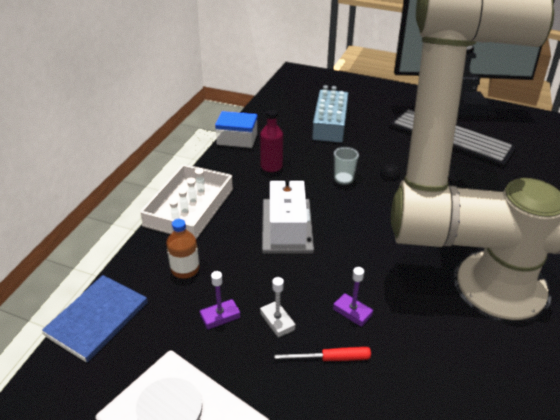

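The scene view shows three gauge-shaped things: purple at (405,213), steel/grey at (408,268) with its head at (418,237), and purple at (397,315). In the side view they are at (353,308), (278,318) and (220,313). I choose the grey one in the middle. The block top is at about (272,210) in the scene view, with the narrow well at (291,212) and the vial at (250,202).

Run:
```python
from h import *
import pickle
S=pickle.load(open("scene.pkl","rb"));D=pickle.load(open("side.pkl","rb"))
a=cv2.resize(S["img"][180:330,340:480],None,fx=2.8,fy=2.8,interpolation=2);b=cv2.resize(D["img"][255:345,190:390],None,fx=2,fy=2,interpolation=2)
t=cv2.resize(S["img"][180:260,215:330],None,fx=3,fy=3,interpolation=2);t2=cv2.resize(D["img"][170:260,250:325],None,fx=3,fy=3,interpolation=2)
H=np.zeros((600,800,3),np.uint8)
for im,x,y in((a,0,0),(b,0,420),(t,410,0),(t2,410,300)):
    h=im[:600-y,:800-x];H[y:y+h.shape[0],x:x+h.shape[1]]=h
cv2.imwrite("pics/crop.png",H)
for c,n in((S,"scene"),(D,"side")):
    vv,uu=np.mgrid[:420,:560];uv=np.c_[uu.ravel(),vv.ravel()]
    P=cloud(c,uv);d=c["depth"].ravel()>0;hsv=cv2.cvtColor(c["img"],cv2.COLOR_BGR2HSV).reshape(-1,3)
    g=d&(hsv[:,1]<60)&(hsv[:,2]>70)
    seed=cloud(c,[(418,237)] if n=="scene" else [(278,285)])[0];print(n,"head px",seed.round(3))
    near=g&(np.hypot(*(P[:,:2]-seed[:2]).T)<.07)
    hd=near&(P[:,2]>.108)&(P[:,2]<.15);print(" head",hd.sum(),P[hd].mean(0).round(4),P[hd].min(0).round(3),P[hd].max(0).round(3), uv[hd].mean(0))
    tp=hd&(P[:,2]>.133);print(" headtop",tp.sum(),P[tp].mean(0).round(4))
    bs=near&(P[:,2]>.012)&(P[:,2]<.026);r=cv2.minAreaRect((P[bs,:2]*1000).astype(np.float32));print(" base",bs.sum(),r)
    bs=cloud(c,[(290,225)] if n=="scene" else [(288,215)])[0];print("block px",bs.round(3))
    m=g&(abs(P[:,2]-.09)<.006)&(np.hypot(*(P[:,:2]-bs[:2]).T)<.2)
    print(" blk",m.sum(),P[m,2].mean(),cv2.minAreaRect((P[m,:2]*1000).astype(np.float32)))
```

```text
scene head px [0.497 0.301 0.133]
 head 142 [0.4891 0.2983 0.1249] [0.474 0.287 0.109] [0.497 0.308 0.135] [417.53521127 236.75352113]
 headtop 7 [0.4901 0.2953 0.1341]
 base 545 ((485.4845886230469, 297.0922546386719), (46.234764099121094, 81.26325225830078), 50.781829833984375)
block px [0.592 0.047 0.09 ]
 blk 2002 0.09011180418150444 ((575.107421875, -15.814926147460938), (96.75819396972656, 170.98904418945312), 20.38572120666504)
side head px [0.481 0.307 0.129]
 head 135 [0.4827 0.3023 0.1262] [0.473 0.289 0.109] [0.495 0.313 0.135] [277.80740741 284.17777778]
 headtop 22 [0.4837 0.2998 0.1342]
 base 551 ((483.6923522949219, 299.62066650390625), (45.741851806640625, 81.50828552246094), 50.69620132446289)
block px [0.553 0.039 0.09 ]
 blk 1375 0.09134617500761115 ((572.6741943359375, -16.791954040527344), (88.11922454833984, 177.93276977539062), 20.964006423950195)
```

View pics/crop.png

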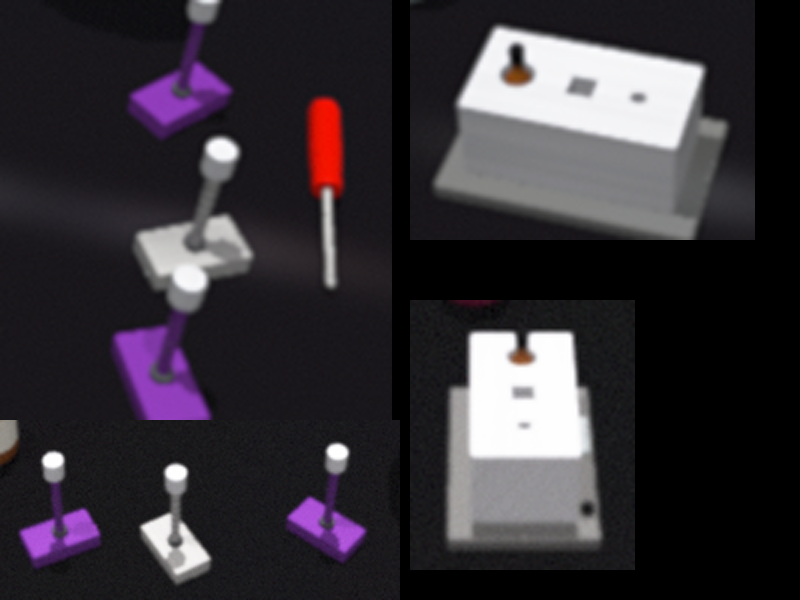

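The crop confirms the middle gauge is grey steel and its two neighbours are purple. The narrow well is at scene (291,212), and the vial sits at the opposite end of the block.

Run:
```python
from h import *
import pickle
S=pickle.load(open("scene.pkl","rb"));D=pickle.load(open("side.pkl","rb"))
print("well",on_plane(S,[(291,212.4)],.09).round(4),on_plane(D,[(288,211.8)],.09).round(4))
print("vial",on_plane(S,[(250,205)],.09).round(3))
print("flask,beaker,reagent,purp heads",on_plane(S,[(153,225),(213,175),(314,345)],.0).round(3).tolist(),cloud(D,[(217,281),(358,275)]).round(3).tolist())
c=cam("wrist");print(c["mount"],c["fx"],c["cx"],c["cy"],c["k1"])
w=[.558,.0257]
for y in np.deg2rad([20.5,110.5,-69.5,200.5-360]):
    q=solve_ik([*w,.30],[np.pi,0,y]);print(np.rad2deg(y),None if q is None else np.round(q,2))
for y in np.deg2rad([50.7,-39.3,140.7,-129.3]):
    q=solve_ik([.4845,.2985,.2],[np.pi,0,y]);print(np.rad2deg(y),None if q is None else np.round(q,2))
```

```text
well [[0.5579 0.0257 0.09  ]] [[0.5573 0.0265 0.09  ]]
vial [[ 0.595 -0.065  0.09 ]]
flask,beaker,reagent,purp heads [[0.724, -0.277, 0.0], [0.493, -0.289, 0.0], [0.759, 0.228, 0.0]] [[0.603, 0.342, 0.13], [0.331, 0.225, 0.134]]
[[ 1.47322810e-04 -9.54050687e-01 -2.99645230e-01  7.83910756e-02]
 [ 9.99999894e-01  9.87752801e-06  4.60208001e-04 -4.42478769e-04]
 [-4.36102006e-04 -2.99645266e-01  9.54050588e-01 -1.46527383e-01]
 [ 0.00000000e+00  0.00000000e+00  0.00000000e+00  1.00000000e+00]] 301.623299655276 281.3048836752751 210.65057977624676 0.017474023234589665
20.5 [-0.16  0.35  1.28 -0.    1.5   1.05]
110.5 [-0.16  0.35  1.28  0.    1.5  -0.52]
-69.5 [-0.16  0.35  1.28 -0.    1.5   2.62]
-159.5 [-0.16  0.35  1.28  0.    1.5  -2.09]
50.7 [ 0.35  0.44  1.42 -0.    1.28  1.03]
-39.3 [ 0.35  0.44  1.42 -0.    1.28  2.6 ]
140.7 [ 0.35  0.44  1.42  0.    1.28 -0.54]
-129.3 [ 0.35  0.44  1.42  0.    1.28 -2.11]
```

```bash
cat >> h.py <<'E'
def project(c,X):
    p=np.linalg.inv(c["T"])@np.r_[X,1]; s=p[:2]/p[2]; s=s*(1+c["k1"]*(s@s)); return s*[c["fx"],c["fy"]]+[c["cx"],c["cy"]]
E
python3 - <<'E'
from h import *
import pickle
p=np.array(readout.get_ee_pos());bot.move_l([p[0],p[1],.30],feed=.3)
w=[.5577,.026]
out=[]
for i,y in enumerate([110.5,-69.5]):
    bot.move_pose([*w,.205],[np.pi,0,np.deg2rad(y)]);bot.sleep(.2)
    c=cam("wrist");pickle.dump(c,open(f"w{i}.pkl","wb"));u=project(c,[*w,.09]);print(u,readout.get_time());out.append(c["img"])
    if i==0:
        print(readout.get_ee_pos(),readout.get_tool_rot())
cv2.imwrite("pics/w.png",cv2.resize(np.vstack(out),None,fx=.7,fy=.7))
E
```

```text
[280.69107534 205.75564166] 2.9167
[0.55772051 0.02560245 0.20507118] [3.14150600e+00 5.23760714e-05 1.92787544e+00]
[282.05858792 205.49707837] 5.8167
```

View pics/w.png

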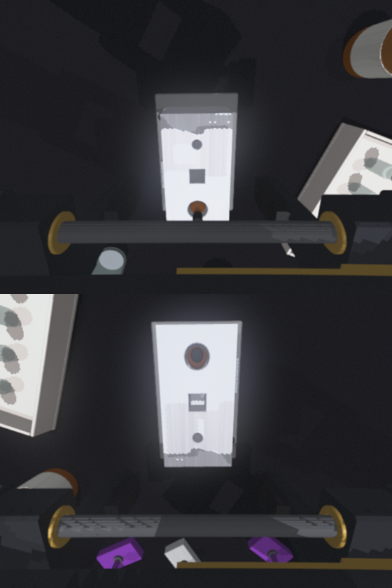

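The narrow well shows at about (281,207) in the first wrist view and (281,205) in the second, matching the prediction. Next I take a precise centre by contour, then the same for the gauge head.

```bash
cat > m.py <<'E'
from h import *
import pickle
for i in(0,1):
    c=pickle.load(open(f"w{i}.pkl","rb"));g=cv2.GaussianBlur(cv2.cvtColor(c["img"],6),(3,3),0)
    x0,y0=261,186;s=g[y0:y0+40,x0:x0+40]
    print(s[20,::3].tolist())
    th=(int(s.min())+int(np.median(s)))/2
    k,_=cv2.findContours((s<th).astype(np.uint8),0,1)
    for q in k:
        if cv2.contourArea(q)>60:
            q=q.astype(np.float32)+[x0,y0]; P=on_plane(c,q[:,0],.09)[:,:2]*1000
            (xc,r)=cv2.minEnclosingCircle(P.astype(np.float32));m=cv2.moments(q.astype(np.float32))
            ce=[m["m10"]/m["m00"],m["m01"]/m["m00"]];print(i,"circ",xc,r,"centroid",ce,on_plane(c,[ce],.09)*1000)
E
python3 m.py
python3 - <<'E'
from h import *
import pickle
h=[.4845,.2985];out=[]
p=np.array(readout.get_ee_pos());bot.move_l([p[0],p[1],.26],feed=.3)
for i,y in enumerate([-129.3,50.7]):
    bot.move_pose([*h,.25],[np.pi,0,np.deg2rad(y)]);bot.sleep(.2)
    c=cam("wrist");pickle.dump(c,open(f"g{i}.pkl","wb"));print(project(c,[*h,.136]),project(c,[*h,.02]),readout.get_time());out.append(c["img"])
cv2.imwrite("pics/g.png",cv2.resize(np.vstack(out),None,fx=.7,fy=.7))
E
```

```text
[234, 233, 234, 233, 198, 122, 122, 123, 122, 169, 229, 230, 230, 225]
0 circ (558.0655517578125, 25.83846664428711) 6.672948837280273 centroid [280.84737484737485, 205.89865689865687] [[557.87964881  25.92286957  90.        ]]
0 circ (550.6607666015625, 41.90464401245117) 9.360148429870605 centroid [281.5820105820105, 187.83068783068782] [[552.64609393  41.84076762  90.        ]]
[211, 214, 218, 213, 203, 132, 126, 127, 125, 131, 209, 215, 217, 218]
1 circ (549.865234375, 43.10231018066406) 10.610747337341309 centroid [281.5052083333333, 223.26822916666666] [[552.18345725  42.15856639  90.        ]]
1 circ (557.9222412109375, 25.55384635925293) 6.644955158233643 centroid [281.8643274853801, 204.9298245614035] [[558.05205786  25.56118238  90.        ]]
[281.34480829 205.39100191] [281.40356218 179.36444665] 10.3167
[281.30630341 207.09390507] [281.2394741  180.70575582] 13.2167
```

View pics/g.png

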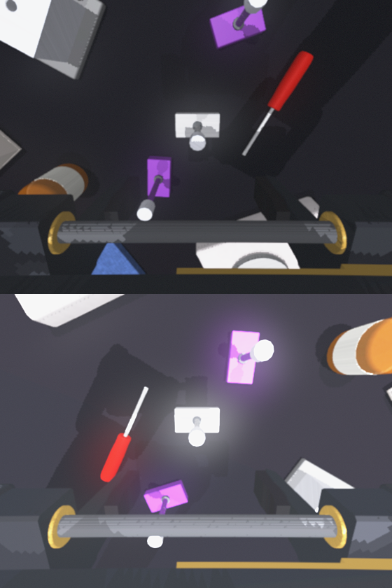

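The steel base is at about (281,180) with the head below it at (281,205), just as predicted and square with the tool. I grasp first at one yaw and then at 90° to it, so the head is centred on both axes.

Run:
```python
from h import *
h=[.4845,.2985];d=np.deg2rad;z=.124-bot.pinch_z
bot.command_gripper(.5)
bot.move_pose([*h,.17],[np.pi,0,d(140.7)])
bot.move_l([*h,z],feed=.1,until_force=6)
bot.command_gripper(0,3);print(readout.get_width()*88);bot.command_gripper(.5)
bot.move_l([*h,.16],feed=.15)
bot.move_pose([*h,.16],[np.pi,0,d(50.7)])
print(bot.move_l([*h,z],feed=.1,until_force=6))
bot.command_gripper(0,25);print(readout.get_width()*88,readout.get_grip_force(),readout.get_ee_pos(),readout.get_contact_force())
bot.move_l([*h,.30],feed=.2);bot.sleep(.2)
print(readout.get_contact_force(),readout.get_time())
bot.move_pose([.558,.0257,.30],[np.pi,0,d(110.5)]);bot.sleep(.2)
print(readout.get_ee_pos(),readout.get_tool_rot(),readout.get_contact_force(),readout.get_time())
import pickle
a=cam("scene");b=cam("side")
cv2.imwrite("pics/hold.png",np.hstack([cv2.resize(a["img"][100:300,180:400],None,fx=1.8,fy=1.8),cv2.resize(b["img"][80:280,180:400],None,fx=1.8,fy=1.8)]))
```

```text
21.930020797228725
False
21.136711713154835 24.99775690957904 [0.4845404  0.29867244 0.10564933] [-1.45088313  0.23779025  2.6742739 ]
[-0.41054566  0.57111577 -2.82199877] 21.5833
[0.55796902 0.02623929 0.3000314 ] [3.14151781e+00 6.17372448e-06 1.92917348e+00] [-0.10352658  0.42403903 -2.81581281] 23.1667
```

View pics/hold.png

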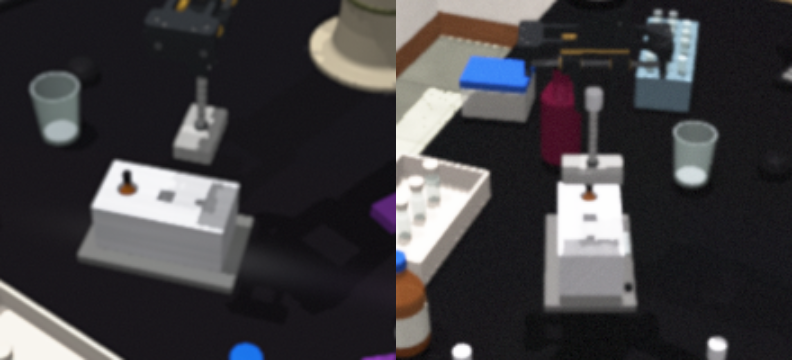

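Run:
```python
from h import *
w=np.array([.558,.0257]);cmd=w.copy()
bot.move_l([*cmd,.21],feed=.12)
for _ in range(2):
    bot.sleep(.15);e=w-np.array(readout.get_ee_pos())[:2];cmd=cmd+e;print(e*1000)
    bot.move_l([*cmd,.203],feed=.05)
bot.sleep(.15);print(readout.get_ee_pos(),readout.get_contact_force())
print(bot.move_l([*cmd,.188],feed=.01,until_force=2.5))
bot.sleep(.2);print(readout.get_ee_pos(),readout.get_contact_force(),cmd,readout.get_time())
```

```text
[-0.28093163  0.04375684]
[ 0.21928629 -0.02034207]
[0.55795833 0.02570851 0.20301596] [-0.2219298   0.44451039 -3.37004669]
True
[0.55768465 0.02565468 0.19508205] [ 0.05000015 -0.94239301  4.97299258] [0.55793835 0.02572341] 26.2
```

Run:
```python
from h import *
w=np.array([.55794,.02572])
def st(t): print(t,np.round(readout.get_ee_pos(),5),np.round(readout.get_contact_force(),2),readout.get_time(),flush=True)
print(bot.move_l([*w,.190],feed=.01,until_force=6));st("a")
print(bot.move_l([*w,.178],feed=.012,until_force=4));st("b")
if readout.get_ee_pos()[2]<.180:
    print(bot.move_l([*w,.162],feed=.012,until_force=4));st("c")
```

```text
False
a [0.55777 0.02576 0.18961] [-0.91 -0.94  0.67] 26.8
False
b [0.55791 0.02574 0.17791] [-2.36 -0.6   2.41] 27.95
False
c [0.55789 0.02572 0.16195] [-2.08 -1.92  4.38] 29.4333
```

Run:
```python
from h import *
w=np.array([.55794,.02572])
print(bot.move_l([*w,.128],feed=.007,until_force=4.5))
print(np.round(readout.get_ee_pos(),5),np.round(readout.get_contact_force(),2),readout.get_time())
bot.sleep(.3);print(np.round(readout.get_ee_pos(),5),np.round(readout.get_contact_force(),2),readout.get_time())
```

```text
True
[0.55798 0.02568 0.15174] [0.09 0.74 3.17] 31.4417
[0.5578  0.02558 0.15173] [1.06 1.2  2.37] 31.7417
```

It stopped at a reading of about 43 mm. I repeat a gentle push to tell the bottom from friction noise.

Run:
```python
from h import *
w=np.array([.55794,.02572])
for k in range(2):
    z=readout.get_ee_pos()[2]
    print(bot.move_l([*w,z-.002],feed=.005,until_force=6))
    print(np.round(readout.get_ee_pos(),5),np.round(readout.get_contact_force(),2),readout.get_time())
    bot.sleep(.1);print(np.round(readout.get_ee_pos(),5),np.round(readout.get_contact_force(),2))
```

```text
True
[0.55789 0.02556 0.15171] [ 0.07 -0.22  3.74] 31.9917
[0.55789 0.02556 0.1517 ] [-0.82 -0.5   3.96]
True
[0.55796 0.02555 0.15173] [-0.71  0.35  3.68] 32.3417
[0.55798 0.02554 0.15172] [-0.66  0.02  3.57]
```

Three stops at the same height (z = 0.1517) mean the rod is on the bottom. Now I release, retreat and check.

Run:
```python
from h import *
bot.command_gripper(.45);bot.sleep(.1);print(readout.get_contact_force())
p=readout.get_ee_pos();bot.move_l([p[0],p[1],.26],feed=.1)
bot.move_pose([.40,.15,.32],[np.pi,0,np.deg2rad(110.5)]);bot.sleep(.2)
a=cam("scene");b=cam("side");print(readout.get_time(),readout.get_contact_force())
cv2.imwrite("pics/end.png",np.hstack([cv2.resize(a["img"][130:270,180:340],None,fx=2.5,fy=2.5),cv2.resize(b["img"][130:270,220:380],None,fx=2.5,fy=2.5)]))
for c,n in((a,"scene"),(b,"side")):
    vv,uu=np.mgrid[:420,:560];P=cloud(c,np.c_[uu.ravel(),vv.ravel()])
    k=np.hypot(P[:,0]-.558,P[:,1]-.0257)
    m=(k<.02)&(P[:,2]>.155)&(P[:,2]<.22);print(n,"head",m.sum(),P[m].mean(0).round(4),P[m,2].max())
    m=(k<.05)&(P[:,2]>.105)&(P[:,2]<.114);print(" base",m.sum(),P[m].mean(0).round(4),cv2.minAreaRect((P[m,:2]*1000).astype(np.float32)))
    A=np.c_[P[m,:2]-[.558,.0257],np.ones(m.sum())];print(" tilt",np.linalg.lstsq(A,P[m,2],rcond=None)[0].round(4))
```

```text
[ 1.03096937 -0.81654298  0.73882622]
35.3917 [-0.27959326 -0.13966324  0.07484087]
scene head 116 [0.5629 0.0283 0.1715] 0.18083491446005662
 base 436 [0.5648 0.0292 0.1102] ((559.641845703125, 25.371963500976562), (82.60578918457031, 44.96227264404297), 20.801944732666016)
 tilt [-0.0167 -0.0056  0.1103]
side head 98 [0.5574 0.0303 0.172 ] 0.1826898506315292
 base 326 [0.5561 0.03   0.1108] ((557.3193969726562, 26.213199615478516), (79.33820343017578, 50.94615936279297), 17.962432861328125)
 tilt [ 0.0069 -0.0385  0.111 ]
```

View pics/end.png

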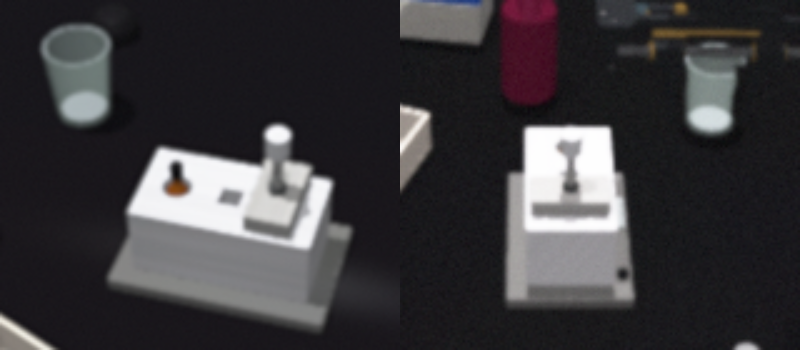

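The end view shows the gauge standing on the block in both crops: base flat, head at about (278,135) in the left crop, top at 0.182 m as expected. The vial and beaker have not been disturbed.

```bash
python3 -c "
from cell import bot
print(bot.close_job())"
```

```text
the job is handed in; nothing more can be done
None
```

The steel depth gauge is standing on the block, base seated over the narrow well and rod on the bottom at a reading of about 43.6 mm (well depth about 35.6 mm); it's released and handed in at about 35 s, the highest force I set it to stop at was about 10 N, and the final pictures show the vial and beaker in place.

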